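# Put the candle on its stand and cover it

## Task

Stand the candle (the larger of the two white ceramic jars) upright in the middle of the round wooden coaster, let go of it, and then put its own lid, the larger of the two on the sloping rests, on top so that it sits fully seated and level. The ceramic is thin and chips easily: hold it with a light grip and set both pieces down gently, without dropping or pressing. Leave everything else where it is.

Things in the scene. Friction and masses are not known exactly. Their poses are not given: they have to be found in the camera images.
- candle: white ceramic tumbler of wax: 64 mm outside diameter, 56 mm inside, 80 mm tall, wax 56 mm above its foot; about 0.3 kg, loose, upright. Origin: centre of its underside; z along its axis; yaw means nothing. It can take 30 N squeeze a finger, and 45 N between it and the coaster or lid.
- coaster: plain round wooden coaster, 110 mm diameter, 14 mm thick, fixed to the counter. Origin: centre of its underside (its flat top is 14 mm higher).
- lid: the candle's lid, about 0.14 kg, loose. Origin: centre of its underside; z runs out through the knob. From the origin: plug 49 mm diameter, 0 to 8 mm (enters the candle's mouth); disc 78 mm, 8 to 14 mm (rests on the rim); wooden round knob 22 mm, 14 to 44 mm. Seated: origin 72 mm above the candle's. It starts on rest_large, leaning 29 degrees, knob outward. Takes 30 N squeeze a finger.
- rest_large: fixed dark wooden rest under the candle's lid: board 94 x 96 mm sloping at 29 degrees (0.5 rad), high side at its +x, 96 mm wide along y, a 16 mm high ledge along the low (-x) edge that the lid leans on. Origin: on the counter under the board's middle, whose surface is 38 mm higher; outward normal (-0.479, 0, 0.878) in its frame.
- rest_small: a second rest of the same make and size, fixed, holding the small lid; leave alone
- small_lid: bystander: a smaller lid of the same make (disc 56 mm diameter, knob 18 mm diameter, 40 mm high over all), lying on rest_small; not for the candle. Origin: centre of its underside, z out through the knob. Leave it there.
- small_jar: bystander: a smaller, nearly empty white ceramic jar, 46 mm diameter, 55 mm tall, standing on the counter. Origin: centre of its underside. Leave it.
- soap: bystander: pale bar of soap, 75 x 50 x 26 mm, lying on the counter. Origin: centre of its underside. Leave it.
- nail_brush: bystander: wooden nail brush, 90 x 36 x 30 mm, bristles down. Origin: centre of its underside. Leave it.
- cream_tin: bystander: flat aluminium tin, 60 mm diameter, 24 mm high. Origin: centre of its underside. Leave it.
- tonic: bystander: brown glass bottle, 48 mm diameter, 120 mm tall, beyond the rests. Origin: centre of its underside. Leave it.
Mind the look-alikes: they are no part of the job. What is shaped like the lid but blue or turquoise is not meant.

How it is judged:
On the way, in this order (a step that is already met when the one before it is completed fails the run):
1. the candle stands upright in the middle of the coaster, let go, the lid not yet on it (horizontal distance between candle and coaster below 0.015 m and z of candle in the frame of coaster between 0.01 and 0.018 m and angle between candle's own z axis and vertical below 0.05 rad and contact force between the fingers and candle below 0.3 N and distance between lid and candle above 0.1 m), for 0.2 s.
2. the lid sits seated and level on the candle, on the coaster (horizontal distance between candle and coaster below 0.015 m and z of candle in the frame of coaster between 0.01 and 0.018 m and angle between each of candle, lid's own z axis and vertical below 0.05 rad and horizontal distance between lid and candle below 0.008 m and z of lid in the frame of candle between 0.069 and 0.0745 m), for 0.2 s.
At the end, for the whole second after the job is handed in: The candle stands upright (within 0.05 rad) on the coaster, its axis within 15 mm of the coaster's; the larger lid is seated on its rim (its origin 69 to 74.5 mm above the candle's origin, axes within 8 mm, level within 0.05 rad); both are released and at rest (all of step 2 and linear speed of each of lid, candle below 0.01 m/s and contact force between the fingers and lid below 0.3 N); the robot touches nothing.
It fails at once if the candle or its lid is squeezed with 30 N or more a finger (60 N over both) (contact force between the fingers and candle above 60 N or contact force between the fingers and lid above 60 N).
It fails at once if the lid strikes or presses the candle, or the candle the coaster, with over 45 N (contact force between lid and candle above 45 N or contact force between candle and coaster above 45 N).
It fails at once if the candle or its lid is dropped (falls free of the fingers at over 0.35 m/s, a drop of about 6 mm) ((contact force between the fingers and candle below 0.05 N and linear speed of candle above 0.35 m/s) or (contact force between the fingers and lid below 0.05 N and linear speed of lid above 0.35 m/s)).
It fails at once if one of the other things is moved by more than 30 mm (distance of any of small_jar, small_lid, soap, nail_brush, cream_tin, tonic from where it was at the start of the episode above 0.03 m).
It also fails if it takes over 64 s, if anything falls off the work surface, if the arm or the gripper's body presses on something with over 40 N, if the wrist force passes 120 N, or if a joint passes its speed limit or range.

## Robot

A 6-joint arm with a two-finger parallel gripper is mounted at the origin on the work surface. World frame = base frame: x ahead of the robot, y to its left, z up, the work surface at z = 0. Lengths are in m, angles in rad, forces in N, time in s.
With the tool pointing down it reaches from about 0.35 to 0.975 m from the base axis. Payload 7.1 kg.
Tool frame: the origin (TCP) lies midway between the tips of the shut fingers; the grasp point (between the pads) lies 19 mm behind it (manip.grip_depth is the distance from the TCP to the grasp point, in m); z points along the fingers, y is the direction in which the jaws open and shut (so a half turn about z gives the same grasp; the last joint's range is limited). The gripper opens to 88 mm and grips with 3 to 60 N. Pads are 20 mm wide; open, the fingers measure 115 mm over their backs; the gripper's body (75 mm by 178 mm) begins 61 mm behind the grasp point.
Start: joints at [1.087, 0.423, 1.63, -0, 1.089, -0.019], TCP at [0.28, 0.559, 0.223] pointing down, gripper open.
Joint ranges: [-3, 3], [-0.9, 2.11], [0.09, 2.58], [-1.31, 4.45], [0.11, 2.69], [-2.54, 2.54]. Speed limits (rad/s): [2.39, 2.39, 3.01, 3.14, 3.14, 3.14].

## Interface

Orientations are given as a unit quaternion [x, y, z, w].
In Python, from station import readout, vision, hand_in, manip gives the robot as it stands. The module is installed in compiled form; this text tells all that it offers.
- The arm moves only by the tool arm_command, never from a script. Its arguments are lists of equal length, an entry for each row: "travel": the shift along the tool's x, y, z in cm, a list of three; "rot": the turn, a rotation vector about the tool's x, y, z in rad, a list of three; "fingers": the closure in counts, from 0 (fully open) to 255 (shut). In form: {"travel": [[x, y, z], ...], "rot": [[wx, wy, wz], ...], "fingers": [fingers, ...]}. A call has 1 to 10 rows; each row is the pose to reach, as a shift and turn from the pose commanded when the call began, along the tool's axes at that moment; what a row does not reach only later rows make up. A row lasts 1/10 s, in which the tool goes at most 50 mm and 8.59 degrees, less where a joint would pass 70% of its speed; a pose out of reach is approached as far as the arm can. A call with a gripper value outside its range is refused whole. The fingers move at their own pace and stop on an object; "squeeze" is the grip in N (left out, the last holds). Time passes only in rows, so rows that repeat a pose let the fingers close. It gives the time, the measured TCP pose, the force and the opening at its end, in the units of the state.
- readout.sense(): the state, without advancing time (a new reading comes with each control period).
- vision.snapshot(name): name is "scene" or "top" or "wrist"; returns the picture (420x560x3 uint8, red, green, blue); there is no depth.
- vision.camera_model(name): a dict with "K" (3x3 intrinsics, pixels), "T" (4x4, takes a point from camera to world coordinates); the wrist camera has in their place "T_tool_cam" (4x4, takes a point from camera to tool coordinates, whose origin is the TCP and whose axes are the flange's). Camera axes: x right, y up, looking along -z (the intrinsics and any distortion apply to the point x, -y, -z); pixel columns grow to the right and rows downward; lengths in m; the calibration is good to about 2 mm. A picture is of the moment at which its call begins: read the wrist's pose just before it. camera_model takes no time and is no camera call.
- hand_in(): hands the job in, once; it reports no verdict.
The state is a dict: "time_s": time; "qpos": joint angles; "qd": joint speeds; "tau": joint torques, N m; "ee_pos": TCP position; "tool_rot": TCP orientation; "contact_force": force on the tool from outside, world axes, zero at the start; "ft_torque": the same for the moment, N m; "opening": finger opening in m.
Only numpy, scipy, OpenCV 4.12 (cv2) and the standard library are available. Lean on these libraries where they do the work, as an engineer would, in place of code of your own. Each camera call takes 0.05 s, during which the arm holds its last target.

## Working session

There is one attempt and no reset: what is moved stays moved. The work goes in short steps, Python scripts to look and compute and a tool call to move; the robot and the scene stay as the last step left them, time stands still between calls to the robot, and variables do not carry over. Pictures are saved under pics/ and viewed, and the job is handed in when it is done.

Besides the shell and the picture viewer there is one more tool, called in YAML: its name, and indented under it one key for each argument. arm_command: Moves the arm, as the interface text tells. Its arguments: {"type":"object","properties":{"travel":{"type":"array","items":{"type":"array","items":{"type":"number"}}},"rot":{"type":"array","items":{"type":"array","items":{"type":"number"}}},"fingers":{"type":"array","items":{"type":"number"}},"squeeze":{"type":"number"}},"required":["travel","rot","fingers"]}

```bash
mkdir -p pics; python3 - <<'E'
from station import readout, vision, manip
import cv2, numpy as np
s=readout.sense()
for k,v in s.items(): print(k,np.round(v,4))
print(manip.grip_depth)
for n in ["scene","top","wrist"]:
    im=vision.snapshot(n); cv2.imwrite(f"pics/{n}0.png",im[:,:,::-1])
    m=vision.camera_model(n)
    for k,v in m.items(): print(n,k,np.round(v,4).tolist() if not isinstance(v,str) else v)
E
```

```text
time_s 0.0
qpos [ 1.087   0.4238  1.6307 -0.      1.0886 -0.019 ]
qd [-0.0001 -0.0005 -0.0009  0.0015  0.0004  0.0019]
tau [-2.80000e-03 -5.44636e+01 -2.73654e+01  6.41000e-02  2.32000e-02
 -2.00000e-04]
ee_pos [0.2799 0.5582 0.2219]
tool_rot [ 2.303e-01  9.731e-01 -7.000e-04 -2.000e-04]
contact_force [-0.332  -0.5663 -0.6137]
ft_torque [-0.0587  0.0265 -0.0318]
opening 0.0878
0.0187
scene K [[426.2011, 0.0, 283.2287], [0.0, 426.2011, 208.4445], [0.0, 0.0, 1.0]]
scene T [[0.1245, -0.7867, 0.6047, 1.1494], [0.9922, 0.1011, -0.0728, 0.0061], [-0.0039, 0.609, 0.7932, 0.7786], [0.0, 0.0, 0.0, 1.0]]
top K [[424.2187, 0.0, 276.3975], [0.0, 424.2187, 209.2735], [0.0, 0.0, 1.0]]
top T [[-0.0039, 0.9848, -0.1736, 0.4109], [-0.9999, -0.001, 0.0167, 0.0719], [0.0162, 0.1737, 0.9847, 1.047], [0.0, 0.0, 0.0, 1.0]]
wrist K [[354.4708, 0.0, 286.7831], [0.0, 354.4708, 209.5876], [0.0, 0.0, 1.0]]
wrist T_tool_cam [[0.0007, 0.9618, 0.2737, 0.0746], [1.0, -0.0011, 0.0014, 0.001], [0.0017, 0.2737, -0.9618, -0.162], [0.0, 0.0, 0.0, 1.0]]
```

View pics/scene0.png

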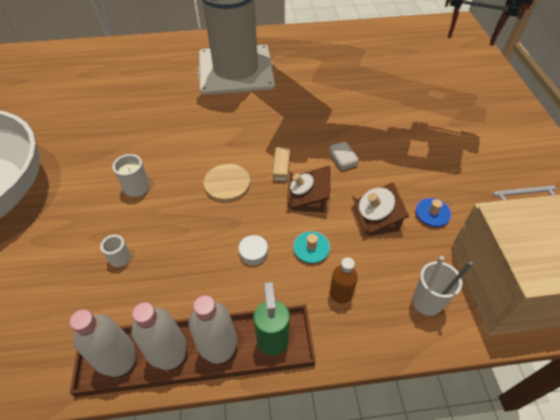

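View pics/top0.png

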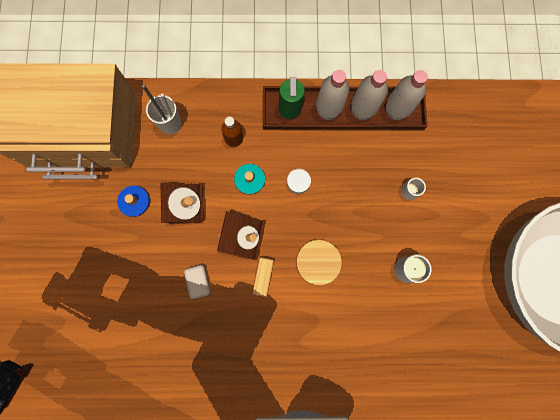

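View pics/wrist0.png

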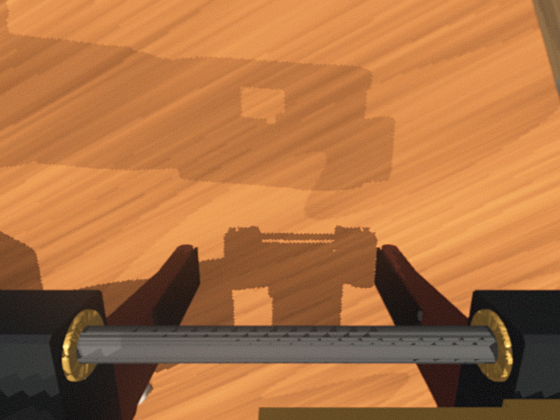

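Candidates (top picture):
- Jars: the candle at (414,268) is the larger and shows wax. The small jar is at (414,188), and the white bowl at (555,280) is neither.
- Lids: the large white lid is at (184,202), the small white one at (248,237). The blue (134,200) and turquoise (250,179) ones are decoys.

I choose the candle at (414,268) and the lid at (184,202), and check both in close crops.

```bash
cat > h.py <<'E'
import numpy as np, cv2
from station import vision, readout
from scipy.spatial.transform import Rotation as R
def cam(n,s=None):
    m=vision.camera_model(n)
    if n!="wrist": return m["K"],np.array(m["T"])
    T=np.eye(4);T[:3,:3]=R.from_quat(s["tool_rot"]).as_matrix();T[:3,3]=s["ee_pos"]
    return m["K"],T@np.array(m["T_tool_cam"])
def ray(KT,u,v):
    K,T=KT; d=np.array([(u-K[0][2])/K[0][0],-(v-K[1][2])/K[1][1],-1.])
    return T[:3,3],T[:3,:3]@d
def onz(KT,u,v,z):
    o,d=ray(KT,u,v); return o+d*(z-o[2])/d[2]
def proj(KT,p):
    K,T=KT; c=np.linalg.inv(T)@np.append(p,1); return np.array([K[0][2]-K[0][0]*c[0]/c[2],K[1][2]+K[1][1]*c[1]/c[2]])
def tri(a,b):
    A=np.zeros((3,3));y=np.zeros(3)
    for o,d in (a,b):
        d=d/np.linalg.norm(d);P=np.eye(3)-np.outer(d,d);A+=P;y+=P@o
    p=np.linalg.solve(A,y); return p
E
python3 - <<'E'
import cv2,numpy as np
t=cv2.imread('pics/top0.png');s=cv2.imread('pics/scene0.png')
def c(im,u,v,r=36): return cv2.resize(im[v-r:v+r,u-r:u+r],(380,290),interpolation=cv2.INTER_CUBIC)
cv2.imwrite('pics/crop0.png',np.vstack([np.hstack([c(t,414,268),c(t,184,202)]),np.hstack([c(s,131,175),c(s,377,204)])]))
E
```

```text
(no output)
```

View pics/crop0.png

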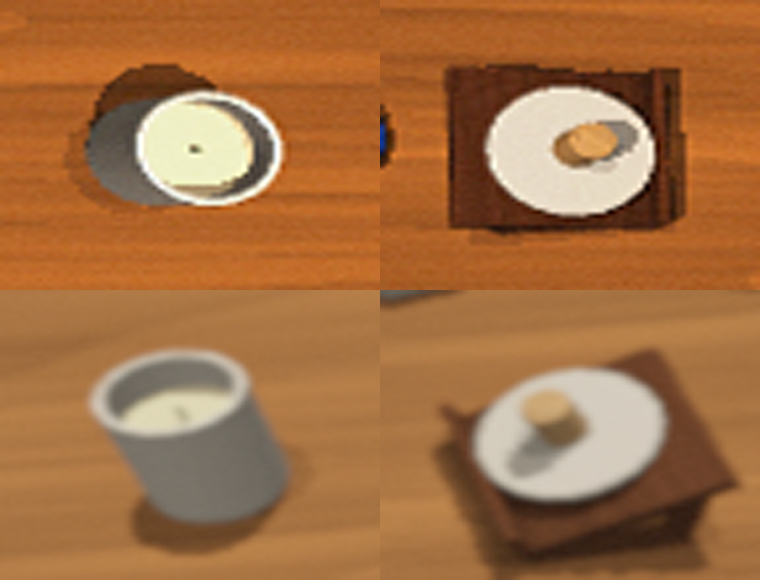

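The top-left and bottom-left crops show the candle with wax and wick. The right-hand crops show the larger white lid on its rest, ledge toward image right (−y). Next I measure.

```bash
python3 - <<'E'
from h import *
for n in ("top","scene"):
    im=cv2.imread(f'pics/{n}0.png'); KT=cam(n); hsv=cv2.cvtColor(im,cv2.COLOR_BGR2HSV)
    seeds=dict(top=dict(candle=(414,268),coaster=(319,262),lid=(184,202)),scene=dict(candle=(131,167),coaster=(227,182),lid=(377,204)))[n]
    # bright low-saturation for white
    white=((hsv[...,1]<70)&(hsv[...,2]>(150 if n=='scene' else 170))).astype(np.uint8)
    coast=((hsv[...,0]>=12)&(hsv[...,0]<=25)&(hsv[...,2]>(190 if n=='top' else 175))).astype(np.uint8)
    for k,(u,v) in seeds.items():
        if k=='coaster': print(n,'coaster hsv',hsv[v,u],'table',hsv[v+40,u])
        m=coast if k=='coaster' else white
        w=np.zeros_like(m); r=30; w[v-r:v+r,u-r:u+r]=m[v-r:v+r,u-r:u+r]
        nc,L,st,ce=cv2.connectedComponentsWithStats(w)
        i=1+np.argmax(st[1:,4]); cs,_=cv2.findContours((L==i).astype(np.uint8),cv2.RETR_EXTERNAL,cv2.CHAIN_APPROX_NONE)
        e=cv2.fitEllipse(cv2.convexHull(max(cs,key=len))); 
        z=dict(candle=.08,coaster=.014,lid=.05)[k]
        print(n,k,st[i],np.round(e[0],1),np.round(e[1],1),round(e[2]),np.round(onz(KT,*e[0],z),4))
E
```

```text
top candle [404 255  27  28 448] [417.  268.4] [26.8 28.1] 148 [ 0.4446 -0.2632  0.08  ]
top coaster hsv [ 16 149 226] table [ 13 199 183]
top coaster [ 289  240   53   46 1670] [314.3 265.9] [45.3 59.3] 50 [ 0.4538 -0.0368  0.014 ]
top lid [168 188  32  31 639] [183.6 203.2] [30.4 32.2] 135 [0.6017 0.2763 0.05  ]
scene candle [112 154  30  22 322] [126.7 164.4] [20.2 30.1] 73 [ 0.448  -0.2635  0.08  ]
scene coaster hsv [ 18 102 218] table [ 14 155 161]
scene coaster [ 197  152   60   47 2205] [226.6 167.1] [58.9 65.1] 52 [ 0.4223 -0.0452  0.014 ]
scene lid [359 188  36  32 739] [376.6 203.1] [30.2 37. ] 62 [0.6053 0.2761 0.05  ]
```

```bash
python3 - <<'E'
from h import *
out={}
for n,sd,sat in (("top",(319,262),172),("scene",(227,182),128)):
    im=cv2.imread(f'pics/{n}0.png'); KT=cam(n); hsv=cv2.cvtColor(im,cv2.COLOR_BGR2HSV)
    u,v=sd; r=30
    m=np.zeros(hsv.shape[:2],np.uint8); s=hsv[v-r:v+r,u-r:u+r]
    m[v-r:v+r,u-r:u+r]=(s[...,1]<sat)&(s[...,2]>185)
    m=cv2.morphologyEx(m,cv2.MORPH_OPEN,np.ones((5,5)))
    cs,_=cv2.findContours(m,cv2.RETR_EXTERNAL,cv2.CHAIN_APPROX_NONE); c=max(cs,key=len)
    e=cv2.fitEllipse(cv2.convexHull(c)); print(n,cv2.boundingRect(c),np.round(e[0],1),np.round(e[1],1),np.round(onz(KT,*e[0],.014),4))
# lid disc ellipse triangulation + rest edges
c=lambda n,p: ray(cam(n),*p)
print('lid disc',tri(c('top',(183.6,203.2)),c('scene',(376.6,203.1))))
# knob top face centres from crops: crop scale 72px->380x290
kt=(148+ (592-380)*72/380, 166+140*72/290); ks=(341+(550-380)*72/380,168+(402-290)*72/290)
print(kt,ks); print('knob top',tri(c('top',kt),c('scene',ks)))
print('candle rim',tri(c('top',(417,268.4)),c('scene',(126.7,164.4))))
# rest_large edges in top: crop left edge x=447, ledge right 682
E
```

```text
top (297, 240, 45, 45) [318.7 262.1] [44.5 45.1] [ 0.463  -0.0477  0.014 ]
scene (204, 164, 46, 34) [226.2 180.5] [34.3 45.9] [ 0.466 -0.048  0.014]
lid disc [0.60238093 0.27733393 0.04611413]
(188.16842105263157, 200.75862068965517) (373.2105263157895, 195.80689655172415)
knob top [0.60316931 0.26296767 0.07422847]
candle rim [ 0.44479564 -0.2645495   0.07675811]
```

```bash
cat >> h.py <<'E'
def plan(pos,zaxis,yaxis,s=None):
    """travel(cm)/rot to reach TCP pose; jaw axis along +-yaxis, nearest"""
    s=s or readout.sense(); R0=R.from_quat(s["tool_rot"]); z=np.array(zaxis,float);z/=np.linalg.norm(z)
    y=np.array(yaxis,float);y-=z*(y@z);y/=np.linalg.norm(y)
    for sg in (1,-1):
        Y=sg*y; T=R.from_matrix(np.stack([np.cross(Y,z),Y,z],1))
        print('travel',np.round(R0.inv().apply(np.array(pos)-s["ee_pos"])*100,2).tolist(),'rot',np.round((R0.inv()*T).as_rotvec(),4).tolist())
E
python3 - <<'E'
from h import *
a=-.53
plan([.446,-.263,.22],[0,0,-1],[np.cos(a),np.sin(a),0])
plan([.39,.1,.25],[0,0,-1],[np.cos(.3),np.sin(.3),0])
E
```

```text
travel [-51.66, -65.97, 0.29] rot [-0.0009, 0.001, 1.636]
travel [-51.66, -65.97, 0.29] rot [-0.001, -0.0009, -1.5056]
travel [-30.38, -36.04, -2.75] rot [-0.0011, 0.0005, 0.806]
travel [-30.38, -36.04, -2.75] rot [-0.0006, -0.0014, -2.3356]
```

arm_command:
  travel:
    - [-30.4,-36,-2.75]
    - [-30.4,-36,-2.75]
    - [-30.4,-36,-2.75]
    - [-30.4,-36,-2.75]
    - [-30.4,-36,-2.75]
    - [-30.4,-36,-2.75]
    - [-30.4,-36,-2.75]
    - [-30.4,-36,-2.75]
    - [-51.7,-66,0.3]
    - [-51.7,-66,0.3]
  rot:
    - [0,0,0.8]
    - [0,0,0.8]
    - [0,0,0.8]
    - [0,0,0.8]
    - [0,0,0.8]
    - [0,0,0.8]
    - [0,0,0.8]
    - [0,0,0.8]
    - [0,0,1.63]
    - [0,0,1.63]
  fingers: [0,0,0,0,0,0,0,0,0,0]

```text
time_s: 1.15
ee_pos: [0.3902, 0.0701, 0.2403]
tool_rot: [0.707, 0.707, 0.0, 0.0]
contact_force: [0.4, -0.4, -0.1]
opening: 0.0876
```

```bash
python3 - <<'E'
from h import *
print(readout.sense())
a=-.53
plan([.446,-.263,.22],[0,0,-1],[np.cos(a),np.sin(a),0])
E
```

```text
{'time_s': 1.15, 'qpos': array([ 1.47857383e-01,  4.93461936e-02,  2.08597062e+00, -4.71197576e-05,
        1.00515520e+00,  1.47527402e-01]), 'qd': array([-1.25360653, -0.00698927,  0.0905436 , -0.00208577, -0.08745289,
        0.25095693]), 'tau': array([  8.42179835, -30.49046159, -24.06032503,   0.08908963,
         0.41907557,  -0.39975065]), 'ee_pos': array([0.3902491 , 0.07014422, 0.24026852]), 'tool_rot': array([7.06981072e-01, 7.07232246e-01, 4.38351136e-04, 3.49575632e-04]), 'contact_force': array([ 0.38904157, -0.3785221 , -0.06865447]), 'ft_torque': array([-0.01660043,  0.05312398, -0.0092539 ]), 'opening': 0.08761410103411876}
travel [-33.32, 5.56, 2.03] rot [0.0011, -0.0004, 0.5304]
travel [-33.32, 5.56, 2.03] rot [0.0006, 0.0014, -2.6112]
```

arm_command:
  travel:
    - [-32,5.6,2]
    - [-32,5.6,2]
    - [-32,5.6,2]
    - [-32,5.6,2]
    - [-32,5.6,2]
    - [-32,5.6,2]
    - [-32,5.6,2]
    - [-32,5.6,2]
    - [-32,5.6,2]
    - [-32,5.6,2]
  rot:
    - [0,0,0.53]
    - [0,0,0.53]
    - [0,0,0.53]
    - [0,0,0.53]
    - [0,0,0.53]
    - [0,0,0.53]
    - [0,0,0.53]
    - [0,0,0.53]
    - [0,0,0.53]
    - [0,0,0.53]
  fingers: [0,0,0,0,0,0,0,0,0,0]

```text
time_s: 2.15
ee_pos: [0.4476, -0.2464, 0.2198]
tool_rot: [0.866, 0.5, -0.0, -0.0]
contact_force: [-0.1, -0.3, -0.3]
opening: 0.0877
```

```bash
python3 - <<'E'
from h import *
s=readout.sense(); print(s['qpos'],s['ee_pos'],s['qd'])
im=vision.snapshot('wrist'); cv2.imwrite('pics/wrist1.png',im[:,:,::-1])
a=-.53
plan([.446,-.263,.22],[0,0,-1],[np.cos(a),np.sin(a),0],s)
E
```

```text
[-5.26590114e-01  2.60163628e-01  1.88107359e+00  2.32277740e-04
  1.00138094e+00 -3.49580043e-03] [ 0.44761598 -0.24638476  0.21983025] [ 0.01033206 -0.0041929   0.00035737 -0.00025825 -0.00167279 -0.00262784]
travel [-1.52, 0.69, -0.02] rot [-0.001, -0.0002, 0.0068]
travel [-1.52, 0.69, -0.02] rot [0.0003, -0.0016, -3.1348]
```

View pics/wrist1.png

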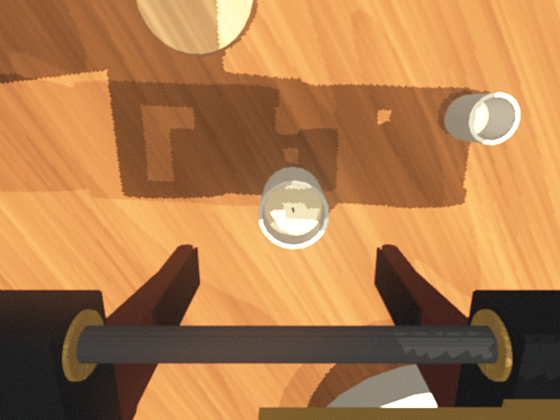

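The wrist view shows the candle's rim near (294,212), the small jar at upper right (494,118) and the coaster edge at the top (197,0–50).

```bash
python3 - <<'E'
from h import *
im=cv2.imread('pics/wrist1.png');hsv=cv2.cvtColor(im,cv2.COLOR_BGR2HSV)
s=readout.sense();KT=cam('wrist',s)
m=((hsv[...,1]<50)&(hsv[...,2]>150)).astype(np.uint8)
w=np.zeros_like(m);w[165:255,250:340]=m[165:255,250:340]
cv2.imwrite('pics/c1.png',cv2.resize(np.hstack([im[155:265,240:350],cv2.cvtColor(w[155:265,240:350]*255,cv2.COLOR_GRAY2BGR)]),(760,380)))
ys,xs=np.nonzero(w);print(xs.min(),xs.max(),ys.min(),ys.max())
for p in [(294,212)]: print(onz(KT,*p,.08))
# predicted rim extents
for c in [(.446,-.2635)]:
    P=np.array([proj(KT,[c[0]+.032*np.cos(t),c[1]+.032*np.sin(t),.08]) for t in np.linspace(0,6.28,100)]);print(P.min(0),P.max(0))
E
```

```text
259 327 168 248
[ 0.44717526 -0.26066567  0.08      ]
[258.4868777 179.9258362] [330.3708327  248.72221768]
```

View pics/c1.png

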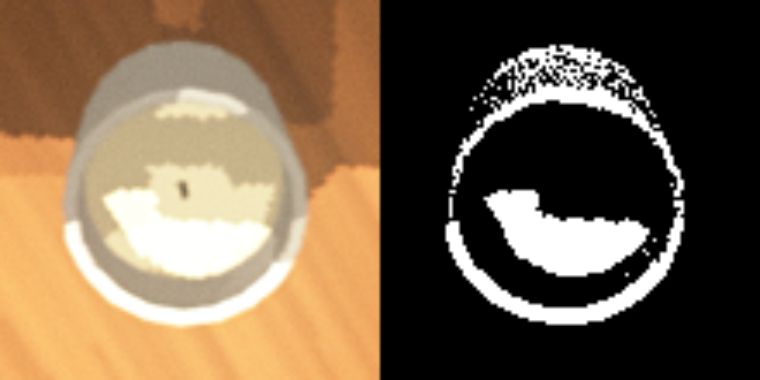

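The wrist view agrees with the fixed cameras to within about 1 mm: candle at (0.446, −0.263). I now align and descend.

arm_command:
  travel:
    - [-1.5,0.7,0]
    - [-1.5,0.7,4]
    - [-1.5,0.7,8]
    - [-1.5,0.7,11]
    - [-1.5,0.7,11]
    - [-1.5,0.7,11]
  rot:
    - [0,0,0]
    - [0,0,0]
    - [0,0,0]
    - [0,0,0]
    - [0,0,0]
    - [0,0,0]
  fingers: [0,0,0,0,0,0]

```text
time_s: 2.8
ee_pos: [0.4468, -0.2643, 0.1104]
tool_rot: [0.866, 0.5, -0.0, -0.0]
contact_force: [0.2, 0.8, -0.3]
opening: 0.0881
```

```bash
python3 - <<'E'
from h import *
s=readout.sense(); a=-.53
plan([.446,-.263,.035],[0,0,-1],[np.cos(a),np.sin(a),0],s)
im=vision.snapshot('wrist'); cv2.imwrite('pics/wrist2.png',im[:,:,::-1])
im=vision.snapshot('scene'); cv2.imwrite('pics/s2.png',cv2.resize(im[90:250,30:230,::-1],(750,600)))
E
```

```text
travel [0.07, -0.13, 7.54] rot [-0.0005, 0.0, 0.0065]
travel [0.07, -0.13, 7.54] rot [-0.0001, -0.0009, -3.1351]
```

View pics/wrist2.png

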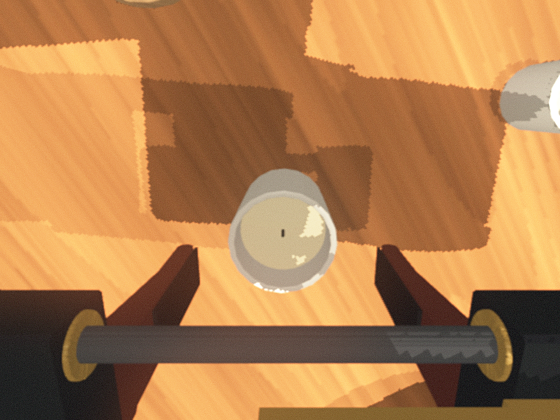

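View pics/s2.png

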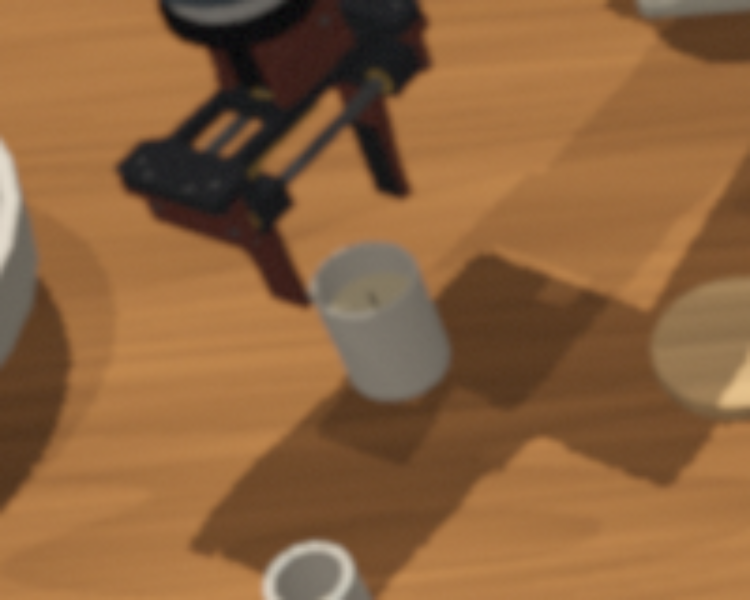

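```bash
python3 - <<'E'
from h import *
s=readout.sense();KT=cam('wrist',s)
for c in [(.446,-.263),(.447,-.2615)]:
    P=np.array([proj(KT,[c[0]+.032*np.cos(t),c[1]+.032*np.sin(t),.08]) for t in np.linspace(0,6.28,100)]);print(P.min(0),P.max(0))
    print(onz(KT,283,241,.08))
E
```

```text
[226.77174699 188.64752091] [336.39814995 291.33637197]
[ 0.44706757 -0.26277486  0.08      ]
[226.82872392 185.495112  ] [336.71846809 288.67902797]
[ 0.44706757 -0.26277486  0.08      ]
```

The rim in the wrist view is centred between the fingers (229–337 in columns), as predicted. Down to grasp height.

arm_command:
  travel:
    - [0.05,-0.1,2.5]
    - [0.05,-0.1,5]
    - [0.05,-0.1,7]
    - [0.05,-0.1,7.5]
    - [0.05,-0.1,7.5]
    - [0.05,-0.1,7.5]
  rot:
    - [0,0,0]
    - [0,0,0]
    - [0,0,0]
    - [0,0,0]
    - [0,0,0]
    - [0,0,0]
  fingers: [0,0,0,0,0,0]

```text
time_s: 3.5
ee_pos: [0.447, -0.2638, 0.0364]
tool_rot: [0.866, 0.5, 0.001, 0.001]
contact_force: [0.6, -0.1, 0.9]
opening: 0.0878
```

arm_command:
  travel:
    - [0,0,0]
    - [0,0,0]
    - [0,0,0]
    - [0,0,0]
    - [0,0,0]
    - [0,0,0]
    - [0,0,0]
    - [0,0,0]
  rot:
    - [0,0,0]
    - [0,0,0]
    - [0,0,0]
    - [0,0,0]
    - [0,0,0]
    - [0,0,0]
    - [0,0,0]
    - [0,0,0]
  fingers: [30,50,60,70,80,90,90,90]
  squeeze: 12

```text
time_s: 4.3
ee_pos: [0.4454, -0.2628, 0.0351]
tool_rot: [0.866, 0.5, -0.0, -0.001]
contact_force: [-4.1, 1.3, 5.3]
opening: 0.0623
```

arm_command:
  travel:
    - [0,0,0]
    - [0,0,0]
    - [0,0,-0.3]
    - [0,0,-0.6]
    - [0,0,-1]
    - [0,0,-1.5]
    - [0,0,-2]
    - [0,0,-2]
  rot:
    - [0,0,0]
    - [0,0,0]
    - [0,0,0]
    - [0,0,0]
    - [0,0,0]
    - [0,0,0]
    - [0,0,0]
    - [0,0,0]
  fingers: [100,100,100,100,100,100,100,100]

```text
time_s: 5.1
ee_pos: [0.4466, -0.2635, 0.0559]
tool_rot: [0.866, 0.5, 0.0, 0.001]
contact_force: [0.3, 0.7, -2.6]
opening: 0.0627
```

```bash
python3 - <<'E'
from h import *
s=readout.sense(); print(s['contact_force'],s['opening'],s['ee_pos'])
im=vision.snapshot('wrist'); 
im2=vision.snapshot('scene'); cv2.imwrite('pics/s3.png',cv2.resize(np.hstack([im[:,:,::-1],cv2.resize(im2[90:250,30:230,::-1],(525,420))]),(800,310)))
E
```

```text
[ 0.27932548  0.74943034 -2.64422711] 0.06274176450595478 [ 0.44658238 -0.26348064  0.05585106]
```

View pics/s3.png

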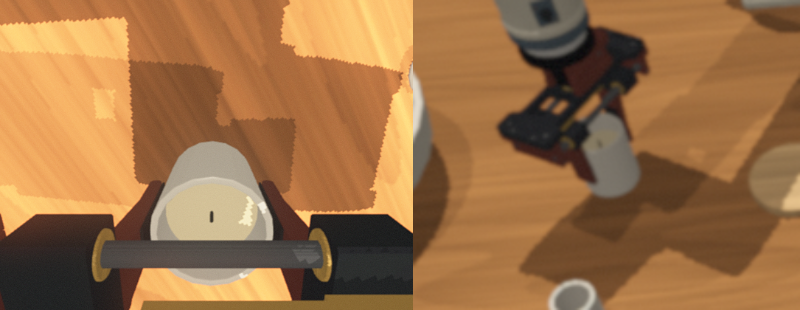

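The candle is lifted: the wrist reads −2.6 N, close to its weight, and it hangs straight in the grip. I now carry it to above the coaster at (0.4645, −0.048).

```bash
python3 - <<'E'
from h import *
a=-.1
plan([.4645,-.048,.10],[0,0,-1],[np.cos(a),np.sin(a),0])
E
```

```text
travel [19.55, -9.18, -4.48] rot [0.0005, 0.0001, -0.424]
travel [19.55, -9.18, -4.48] rot [0.0002, -0.0007, 2.7176]
```

arm_command:
  travel:
    - [0,0,-2]
    - [1,-0.5,-4]
    - [4,-2,-4.5]
    - [7,-3.4,-4.5]
    - [10,-4.8,-4.5]
    - [13,-6.2,-4.5]
    - [16,-7.6,-4.5]
    - [18,-8.5,-4.5]
    - [19.2,-9,-4.5]
    - [19.5,-9.2,-4.5]
  rot:
    - [0,0,0]
    - [0,0,0]
    - [0,0,-0.06]
    - [0,0,-0.12]
    - [0,0,-0.2]
    - [0,0,-0.27]
    - [0,0,-0.33]
    - [0,0,-0.39]
    - [0,0,-0.42]
    - [0,0,-0.42]
  fingers: [100,100,100,100,100,100,100,100,100,100]

```text
time_s: 6.2
ee_pos: [0.4641, -0.0474, 0.1]
tool_rot: [0.742, 0.67, -0.0, 0.0]
contact_force: [-0.3, 0.1, -4.2]
opening: 0.0626
```

arm_command:
  travel:
    - [0,0,0]
    - [0,0,0]
    - [0,0,0]
  rot:
    - [0,0,0]
    - [0,0,0]
    - [0,0,0]
  fingers: [100,100,100]

```text
time_s: 6.5
ee_pos: [0.464, -0.0492, 0.1]
tool_rot: [0.743, 0.669, -0.0, 0.0]
contact_force: [-0.5, 0.8, -4.3]
opening: 0.0622
```

```bash
python3 - <<'E'
from h import *
a=-.1
s=readout.sense();plan([.4645,-.048,.06],[0,0,-1],[np.cos(a),np.sin(a),0]); print(s['contact_force'],s['opening'],s['ee_pos'])
im=vision.snapshot('wrist'); cv2.imwrite('pics/w4.png',im[:,:,::-1])
im2=vision.snapshot('top');im3=vision.snapshot('scene'); cv2.imwrite('pics/s4.png',cv2.resize(np.hstack([im2[200:320,250:410,::-1],im3[100:220,150:310,::-1]]),(800,300)))
E
```

```text
travel [0.12, 0.04, 4.0] rot [0.0001, 0.0001, -0.0057]
travel [0.12, 0.04, 4.0] rot [0.0002, -0.0001, 3.1359]
[-0.51257975  0.83728735 -4.29007406] 0.062195224881844084 [ 0.46398919 -0.04916666  0.1000118 ]
```

View pics/s4.png

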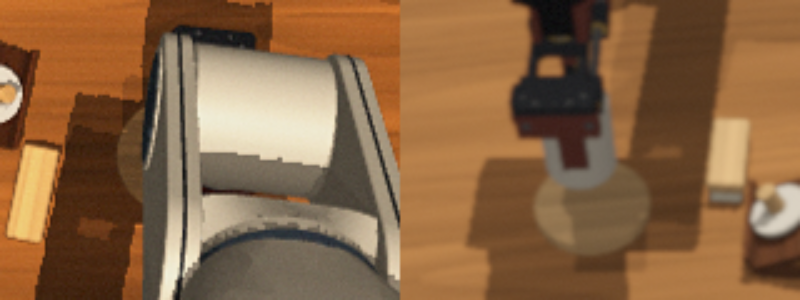

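View pics/w4.png

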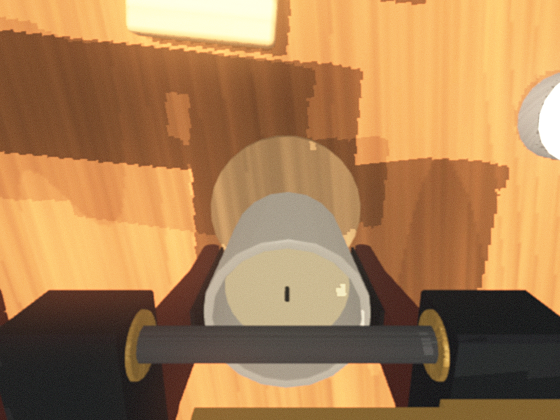

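The wrist view shows the candle held straight with its wick at (287,294), over the shaded coaster: columns 211–360, top edge at row 136. I check the offsets.

```bash
python3 - <<'E'
from h import *
s=readout.sense();KT=cam('wrist',s)
print('wick',onz(KT,287,296,.122), 'rim',onz(KT,287,(383+235)/2,.145))
for c in [(.4645,-.048),(.466,-.048)]:
    P=np.array([proj(KT,[c[0]+.055*np.cos(t),c[1]+.055*np.sin(t),.014]) for t in np.linspace(0,6.28,200)]);print(P.min(0),P.max(0))
E
```

```text
wick [ 0.46428443 -0.05295665  0.122     ] rim [ 0.46509723 -0.04531384  0.145     ]
[211.31105192 138.09029745] [362.05318179 282.65725533]
[213.34730817 137.85917695] [364.11641311 282.47526984]
```

arm_command:
  travel:
    - [0,-0.05,1]
    - [0,-0.1,2]
    - [0,-0.1,3]
    - [0,-0.1,4]
    - [0,-0.1,4.5]
    - [0,-0.1,4.7]
    - [0,-0.1,4.75]
    - [0,-0.1,4.8]
    - [0,-0.1,4.8]
  rot:
    - [0,0,0]
    - [0,0,0]
    - [0,0,0]
    - [0,0,0]
    - [0,0,0]
    - [0,0,0]
    - [0,0,0]
    - [0,0,0]
    - [0,0,0]
  fingers: [100,100,100,100,100,100,100,100,100]

```text
time_s: 7.55
ee_pos: [0.4632, -0.0482, 0.0523]
tool_rot: [0.743, 0.669, 0.0, 0.0]
contact_force: [-0.2, 0.9, -3.6]
opening: 0.0624
```

arm_command:
  travel:
    - [0,0,0.05]
    - [0,0,0.1]
    - [0,0,0.15]
    - [0,0,0.2]
    - [0,0,0.2]
  rot:
    - [0,0,0]
    - [0,0,0]
    - [0,0,0]
    - [0,0,0]
    - [0,0,0]
  fingers: [100,100,100,100,100]

```text
time_s: 8.05
ee_pos: [0.4629, -0.0482, 0.0499]
tool_rot: [0.743, 0.669, -0.0, -0.0]
contact_force: [0.2, 0.5, -4.3]
opening: 0.0622
```

arm_command:
  travel:
    - [0,0,0.03]
    - [0,0,0.06]
    - [0,0,0.09]
    - [0,0,0.09]
  rot:
    - [0,0,0]
    - [0,0,0]
    - [0,0,0]
    - [0,0,0]
  fingers: [100,100,100,100]

```text
time_s: 8.45
ee_pos: [0.463, -0.0482, 0.0492]
tool_rot: [0.743, 0.669, -0.0, 0.0]
contact_force: [-0.8, -0.5, -0.6]
opening: 0.0626
```

```bash
python3 - <<'E'
from h import *
print([readout.sense()['contact_force'][2]])
E
```

```text
[np.float64(-0.6270487273985195)]
```

The coaster now carries the weight (−4.3 → −0.6 N). I release slowly.

arm_command:
  travel:
    - [0,0,0]
    - [0,0,0]
    - [0,0,0]
    - [0,0,0]
    - [0,0,0]
    - [0,0,0]
  rot:
    - [0,0,0]
    - [0,0,0]
    - [0,0,0]
    - [0,0,0]
    - [0,0,0]
    - [0,0,0]
  fingers: [65,50,30,0,0,0]

```text
time_s: 9.05
ee_pos: [0.463, -0.0482, 0.0491]
tool_rot: [0.743, 0.669, 0.0, 0.0]
contact_force: [0.5, -0.2, 0.3]
opening: 0.088
```

arm_command:
  travel:
    - [0,0,-1]
    - [0,0,-3]
    - [0,0,-6]
    - [0,0,-10]
    - [0,0,-14]
    - [0,0,-18]
    - [0,0,-18]
    - [0,0,-18]
  rot:
    - [0,0,0]
    - [0,0,0]
    - [0,0,0]
    - [0,0,0]
    - [0,0,0]
    - [0,0,0]
    - [0,0,0]
    - [0,0,0]
  fingers: [0,0,0,0,0,0,0,0]

```text
time_s: 9.85
ee_pos: [0.4632, -0.0482, 0.2303]
tool_rot: [0.743, 0.669, 0.001, 0.001]
contact_force: [0.1, 0.4, -0.3]
opening: 0.0878
```

```bash
python3 - <<'E'
from h import *
s=readout.sense();print(s['contact_force'],s['opening'],s['ee_pos'],s['qpos'])
im=vision.snapshot('wrist'); cv2.imwrite('pics/w5.png',im[:,:,::-1])
# stand-off above lid: lid disc top centre, tilted axis toward -y
n=np.array([0,-.479,.878]); o=np.array([.6025,.2775,.047])-.014*n
print('origin',o)
plan(o+n*.15,-n,[1,0,0])
plan([.58,.15,.25],[0,0,-1],[1,0,0])
E
```

```text
[ 0.06637398  0.40579635 -0.2901196 ] 0.08778059635919078 [ 0.46324356 -0.04824883  0.23026785] [-1.29329707e-01  1.75587433e-01  1.96525306e+00 -6.15259318e-06
  9.98073028e-01 -2.53012077e-02]
origin [0.6025   0.284206 0.034708]
travel [27.36, 11.23, 6.26] rot [0.0259, 0.499, -0.1018]
travel [27.36, 11.23, 6.26] rot [0.7514, -0.0389, 2.9463]
travel [20.92, 9.64, -2.1] rot [-0.0001, 0.0, -0.104]
travel [20.92, 9.64, -2.1] rot [0.0, 0.0002, 3.0376]
```

View pics/w5.png

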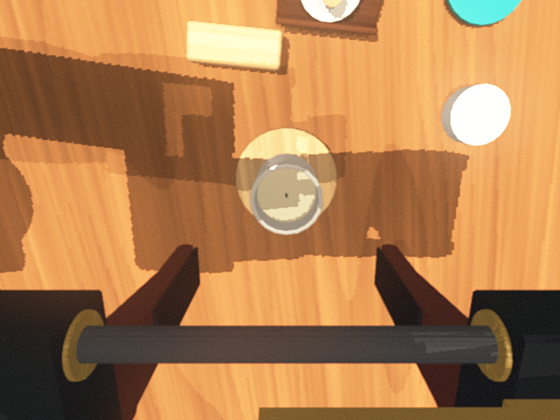

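The candle stands on the coaster: rim at columns 251–322, rows 163–234; coaster columns 236–337, top edge at row 128. I measure its position before leaving.

```bash
python3 - <<'E'
from h import *
s=readout.sense();KT=cam('wrist',s)
print('rim',onz(KT,286.5,198.5,.094),'wick',onz(KT,286.5,196,.0715))
for c,r,z in [((.4637,-.047),.055,.014),((.463,-.048),.032,.094)]:
    P=np.array([proj(KT,[c[0]+r*np.cos(t),c[1]+r*np.sin(t),z]) for t in np.linspace(0,6.28,200)]);print(P.min(0),P.max(0))
im=vision.snapshot('scene');cv2.imwrite('pics/s5.png',cv2.resize(im[110:210,170:290,::-1],(720,600),interpolation=cv2.INTER_CUBIC))
E
```

```text
rim [ 0.46273369 -0.04744749  0.094     ] wick [ 0.46234828 -0.05072896  0.0715    ]
[236.55974411 127.66931226] [338.44446149 228.03818938]
[249.84328402 162.13710014] [323.9120498 233.9719539]
```

View pics/s5.png

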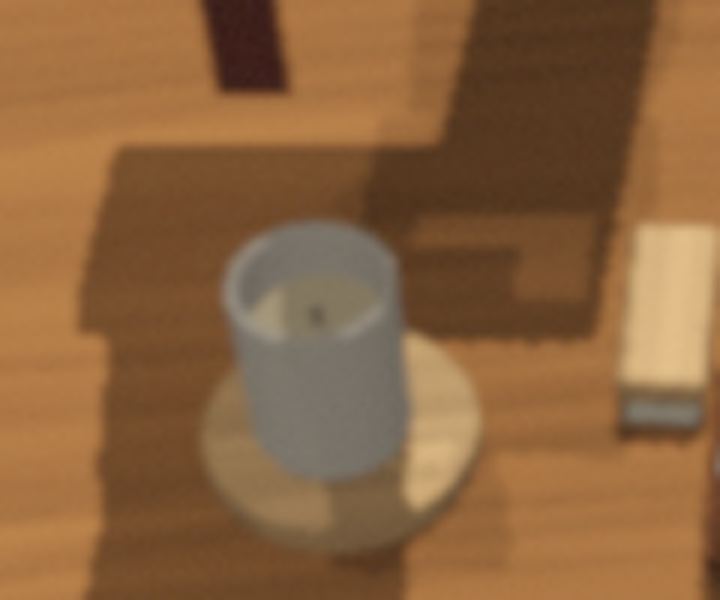

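Candle upright and centred at about (0.463, −0.048), roughly 1 mm off the coaster's axis. Next I go to a stand-off along the large lid's axis.

```bash
python3 - <<'E'
from h import *
n=np.array([0,-.479,.878]); o=np.array([.6025,.284,.0347])
plan(o+n*.19,-n,[1,0,0])
E
```

```text
travel [25.44, 11.48, 2.66] rot [0.0243, 0.4989, -0.1022]
travel [25.44, 11.48, 2.66] rot [0.7511, -0.0365, 2.9459]
```

arm_command:
  travel:
    - [4,2,-2]
    - [8,4,-2]
    - [12,6,-2]
    - [16,8,-1]
    - [20,9.5,0]
    - [23,10.5,1]
    - [25,11.3,2]
    - [25.4,11.5,2.6]
    - [25.4,11.5,2.6]
    - [25.4,11.5,2.6]
  rot:
    - [0,0,-0.1]
    - [0.02,0.1,-0.1]
    - [0.02,0.2,-0.1]
    - [0.02,0.3,-0.1]
    - [0.024,0.4,-0.1]
    - [0.024,0.5,-0.1]
    - [0.024,0.5,-0.1]
    - [0.024,0.5,-0.1]
    - [0.024,0.5,-0.1]
    - [0.024,0.5,-0.1]
  fingers: [0,0,0,0,0,0,0,0,0,0]

```text
time_s: 10.95
ee_pos: [0.6031, 0.1921, 0.2026]
tool_rot: [0.686, 0.684, 0.175, -0.175]
contact_force: [-0.9, 0.1, 0.4]
opening: 0.0876
```

arm_command:
  travel:
    - [0,0,0]
    - [0,0,0]
  rot:
    - [0,0,0]
    - [0,0,0]
  fingers: [0,0]

```text
time_s: 11.15
ee_pos: [0.6038, 0.192, 0.2039]
tool_rot: [0.686, 0.684, 0.176, -0.174]
contact_force: [-0.4, 0.1, 0.3]
opening: 0.0881
```

```bash
python3 - <<'E'
from h import *
s=readout.sense();print(s['contact_force'],s['ee_pos'],s['qpos'],R.from_quat(s['tool_rot']).as_matrix().round(3))
im=vision.snapshot('wrist'); cv2.imwrite('pics/w6.png',im[:,:,::-1])
E
```

```text
[-0.37636907  0.12366643  0.25316597] [0.60382938 0.19195087 0.20388901] [ 0.05223248  0.46159185  1.71829267  0.59776776  1.01747682 -0.28091264] [[ 0.001  1.     0.004]
 [ 0.877 -0.003  0.48 ]
 [ 0.48   0.003 -0.877]]
```

View pics/w6.png

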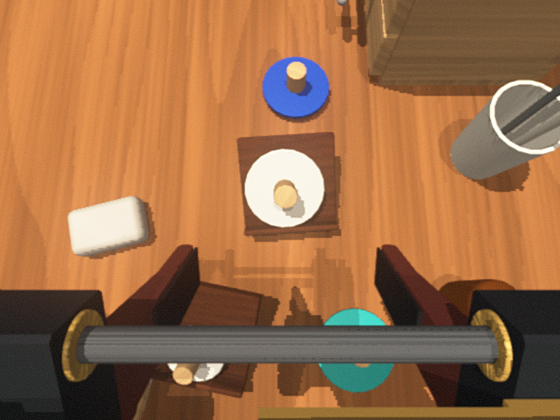

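The wrist view along the lid's axis shows the large white lid at (285,188), its knob top at (286,196) and the board corners near (238,138), (333,132), (338,230), (245,235). The rest looks turned by a few degrees, so I refine.

```bash
python3 - <<'E'
from h import *
s=readout.sense();KT=cam('wrist',s)
im=cv2.imread('pics/w6.png');hsv=cv2.cvtColor(im,cv2.COLOR_BGR2HSV)
w=np.zeros(im.shape[:2],np.uint8);sl=np.s_[140:245,235:345]
w[sl]=((hsv[...,1]<60)&(hsv[...,2]>150))[sl]
cs,_=cv2.findContours(w,cv2.RETR_EXTERNAL,cv2.CHAIN_APPROX_NONE);c=cv2.convexHull(max(cs,key=cv2.contourArea));e=cv2.fitEllipse(c);print('disc',e)
dk=np.zeros_like(w);dk[125:245,230:345]=(hsv[...,2]<125)[125:245,230:345]|w[125:245,230:345]
cs,_=cv2.findContours(cv2.morphologyEx(dk,cv2.MORPH_OPEN,np.ones((3,3))),cv2.RETR_EXTERNAL,cv2.CHAIN_APPROX_NONE)
c=max(cs,key=cv2.contourArea);print('board',cv2.approxPolyDP(cv2.convexHull(c),4,True).reshape(-1,2).tolist())
kn=np.zeros_like(w);kn[175:225,265:310]=((hsv[...,1]>80)&(hsv[...,2]>185))[175:225,265:310]
cs,_=cv2.findContours(kn,cv2.RETR_EXTERNAL,cv2.CHAIN_APPROX_NONE);k=max(cs,key=cv2.contourArea);print('knob',cv2.minEnclosingCircle(k))
big=cv2.resize(im[120:250,225:350],(750,780//1*1))[:600]
cv2.imwrite('pics/c6.png',cv2.resize(im[125:245,225:350],(625,600),interpolation=cv2.INTER_CUBIC))
E
```

```text
disc ((284.1095275878906, 187.6562042236328), (77.75372314453125, 79.08383178710938), 87.86357116699219)
board [[336, 192], [337, 224], [246, 230], [245, 182], [253, 164], [268, 152], [287, 149], [304, 154]]
knob ((285.0, 193.5), 14.080227851867676)
```

View pics/c6.png

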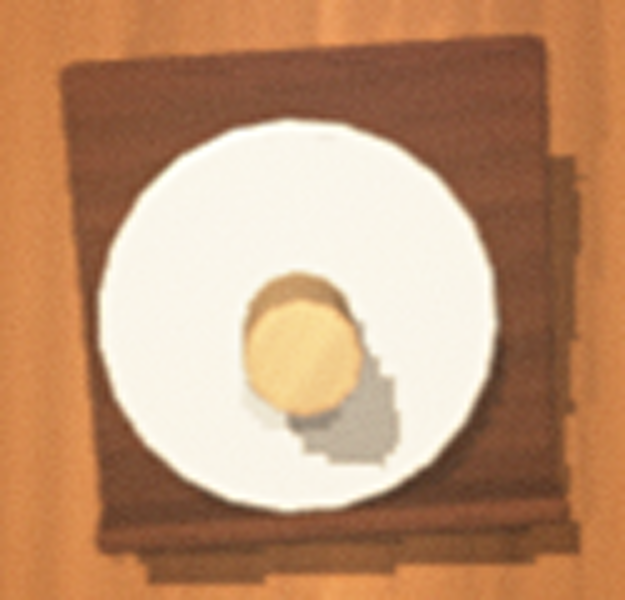

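```bash
python3 - <<'E'
from h import *
s=readout.sense()
def ls(rs):
    A=np.zeros((3,3));y=np.zeros(3)
    for o,d in rs:
        d=d/np.linalg.norm(d);P=np.eye(3)-np.outer(d,d);A+=P;y+=P@o
    return np.linalg.solve(A,y)
W,T,S=cam('wrist',s),cam('top'),cam('scene')
D=ls([ray(W,284.6,188),ray(T,183.6,203.2),ray(S,376.6,203.1)])
K=ls([ray(W,285.6,196.6),ray(T,188.2,200.8),ray(S,373.2,195.8)])
print('D',D,'K',K,K-D,np.linalg.norm(K-D))
p=.065; n=np.array([.479*np.sin(p),-.479*np.cos(p),.878]);
# plane-constrained: knob at D+.03n ; average
D2=((D)+(K-.03*n))/2; o=D2-.014*n; print('D2',D2,'origin',o,'K-D vs n',.03*n)
print(proj(W,D2),proj(W,D2+.03*n),proj(T,D2),proj(T,D2+.03*n),proj(S,D2),proj(S,D2+.03*n))
# depth check by disc width (79.3px): 
c=np.linalg.inv(W[1])@np.append(D2,1); print('width pred',354.47*.078/-c[2],'meas ~79')
jaw=[np.cos(p),np.sin(p),0]
print(n)
for h in (.06,.022): print(h); plan(o+h*n,-n,jaw,s)
E
```

```text
D [0.60251946 0.27758267 0.04631866] K [0.60336753 0.26262328 0.07427916] [ 0.00084806 -0.01495939  0.02796049] 0.03172210195860952
D2 [0.6024768  0.2772728  0.04712891] origin [0.60204122 0.28396464 0.03483691] K-D vs n [ 0.00093339 -0.01433965  0.02634   ]
[284.34572374 188.67814236] [285.2344952  195.90543635] [183.4426586 203.0601353] [187.37514141 200.53689044] [376.55177066 202.86091052] [372.19302268 196.21909597]
width pred 79.46551092363283 meas ~79
[ 0.03111308 -0.47798847  0.878     ]
0.06
travel [-0.03, -0.04, 13.24] rot [0.0347, -0.0008, -0.0582]
travel [-0.03, -0.04, 13.24] rot [-0.0012, -0.0536, 3.0829]
0.022
travel [-0.04, -0.17, 17.04] rot [0.0347, -0.0008, -0.0582]
travel [-0.04, -0.17, 17.04] rot [-0.0012, -0.0536, 3.0829]
```

Everything agrees to within a pixel: lid origin (0.602, 0.284, 0.035), axis (0.031, −0.478, 0.878). I approach along the axis with the jaws part-closed.

arm_command:
  travel:
    - [0,0,3]
    - [0,0,6]
    - [0,0,9]
    - [0,0,11]
    - [0,0,12.5]
    - [0,0,13.2]
    - [0,0,13.2]
    - [0,0,13.2]
  rot:
    - [0.0347,0,-0.058]
    - [0.0347,0,-0.058]
    - [0.0347,0,-0.058]
    - [0.0347,0,-0.058]
    - [0.0347,0,-0.058]
    - [0.0347,0,-0.058]
    - [0.0347,0,-0.058]
    - [0.0347,0,-0.058]
  fingers: [90,90,90,90,90,90,90,90]

```text
time_s: 12.0
ee_pos: [0.6046, 0.2556, 0.0881]
tool_rot: [0.662, 0.707, 0.169, -0.181]
contact_force: [0.3, -0.1, -0.0]
opening: 0.0571
```

```bash
python3 - <<'E'
from h import *
s=readout.sense();print(s['contact_force'],s['ee_pos'],s['opening'])
n=np.array([.0311,-.478,.878]);o=np.array([.602,.284,.0348]);p=.065
plan(o+.018*n,-n,[np.cos(p),np.sin(p),0],s)
W=cam('wrist',s);print('pred knob',proj(W,o+.044*n),'disc',proj(W,o+.014*n))
im=vision.snapshot('wrist');im2=vision.snapshot('scene');cv2.imwrite('pics/w7.png',cv2.resize(np.hstack([im[:,:,::-1],cv2.resize(im2[120:280,300:460,::-1],(420,420))]),(800,343)))
E
```

```text
[ 0.2710046  -0.07002658 -0.00662953] [0.60464018 0.25561567 0.08808722] 0.05709450050020263
travel [-0.06, -0.08, 4.24] rot [0.0, -0.0011, 0.0001]
travel [-0.06, -0.08, 4.24] rot [0.0017, 0.0, -3.1415]
pred knob [284.13557029 254.16682531] disc [284.55225777 235.15297844]
```

View pics/w7.png

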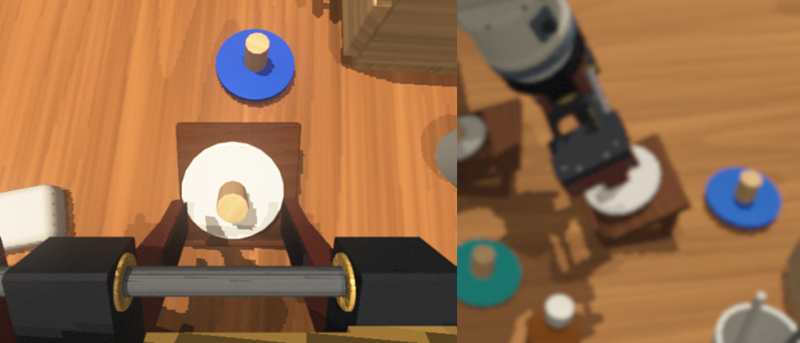

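The knob appears at about (285,255) against the predicted (284,254), and the board is now square in the view. I descend and grip.

arm_command:
  travel:
    - [-0.05,-0.08,1]
    - [-0.05,-0.08,2]
    - [-0.05,-0.08,3]
    - [-0.05,-0.08,3.7]
    - [-0.05,-0.08,4.1]
    - [-0.05,-0.08,4.2]
    - [-0.05,-0.08,4.2]
  rot:
    - [0,0,0]
    - [0,0,0]
    - [0,0,0]
    - [0,0,0]
    - [0,0,0]
    - [0,0,0]
    - [0,0,0]
  fingers: [90,90,90,90,90,90,90]

```text
time_s: 12.8
ee_pos: [0.6018, 0.2755, 0.05]
tool_rot: [0.662, 0.707, 0.169, -0.181]
contact_force: [-0.6, 0.3, -0.0]
opening: 0.0568
```

```bash
python3 - <<'E'
from h import *
s=readout.sense();print(s['contact_force'],s['ee_pos'],s['opening'])
n=np.array([.0311,-.478,.878]);o=np.array([.602,.284,.0348]);p=.065
plan(o+.018*n,-n,[np.cos(p),np.sin(p),0],s)
E
```

```text
[-0.58582626  0.27382356 -0.02523545] [0.60183583 0.27551737 0.04998796] 0.056845130097141525
travel [0.01, 0.07, -0.06] rot [-0.0015, -0.0008, -0.0002]
travel [0.01, 0.07, -0.06] rot [-0.0013, 0.0023, 3.1414]
```

arm_command:
  travel:
    - [0,0.07,0]
    - [0,0.07,0]
    - [0,0.07,0]
    - [0,0.07,0]
    - [0,0.07,0]
    - [0,0.07,0]
    - [0,0.07,0]
    - [0,0.07,0]
    - [0,0.07,0]
    - [0,0.07,0]
  rot:
    - [0,0,0]
    - [0,0,0]
    - [0,0,0]
    - [0,0,0]
    - [0,0,0]
    - [0,0,0]
    - [0,0,0]
    - [0,0,0]
    - [0,0,0]
    - [0,0,0]
  fingers: [120,145,165,175,185,195,205,215,225,225]
  squeeze: 15

```text
time_s: 13.8
ee_pos: [0.6026, 0.2755, 0.0503]
tool_rot: [0.662, 0.707, 0.169, -0.181]
contact_force: [-0.8, -1.3, 2.7]
opening: 0.022
```

```bash
python3 - <<'E'
from h import *
s=readout.sense();print(s['contact_force'],s['ft_torque'],s['ee_pos'],s['opening'])
im=vision.snapshot('wrist');cv2.imwrite('pics/w8.png',im[:,:,::-1])
E
```

```text
[-0.76367336 -1.28290963  2.65571273] [-0.28896353  0.16975384  0.05369881] [0.60258741 0.27546083 0.05027237] 0.022043501772705896
```

View pics/w8.png

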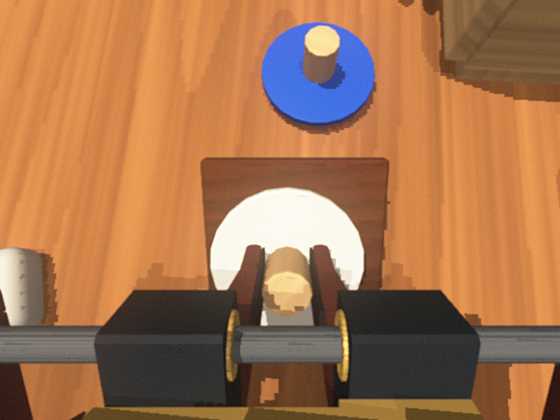

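The knob is gripped at 22 mm, centred between the pads. I lift along the axis, slightly away from the ledge.

arm_command:
  travel:
    - [0.03,0,-0.1]
    - [0.1,0,-0.4]
    - [0.15,0,-0.8]
    - [0.2,0,-1.3]
    - [0.2,0,-2]
    - [0.2,0,-3]
    - [0.2,0,-4]
    - [0.2,0,-5]
    - [0.2,0,-5]
    - [0.2,0,-5]
  rot:
    - [0,0,0]
    - [0,0,0]
    - [0,0,0]
    - [0,0,0]
    - [0,0,0]
    - [0,0,0]
    - [0,0,0]
    - [0,0,0]
    - [0,0,0]
    - [0,0,0]
  fingers: [225,225,225,225,225,225,225,225,225,225]

```text
time_s: 14.85
ee_pos: [0.6044, 0.2531, 0.0955]
tool_rot: [0.663, 0.707, 0.169, -0.181]
contact_force: [-0.2, -0.3, -0.9]
opening: 0.0214
```

```bash
python3 - <<'E'
from h import *
s=readout.sense();print(s['contact_force'],s['ft_torque'],s['ee_pos'],s['opening'])
im=vision.snapshot('wrist');cv2.imwrite('pics/w9.png',im[:,:,::-1])
plan([.55,.12,.24],[0,0,-1],[1,0,0])
plan([.463,-.048,.24],[0,0,-1],[np.cos(-.1),np.sin(-.1),0])
E
```

```text
[-0.22235041 -0.28787719 -0.88803315] [-0.32437852  0.02233912  0.01391822] [0.6043581  0.253078   0.09548132] 0.021401420680646408
travel [-4.4, -6.28, -18.92] rot [-0.0174, -0.5001, 0.0635]
travel [-4.4, -6.28, -18.92] rot [0.7621, -0.0266, -2.9829]
travel [-18.62, -16.05, -26.68] rot [-0.0424, -0.4991, 0.1614]
travel [-18.62, -16.05, -26.68] rot [0.7379, -0.0628, -2.8885]
```

View pics/w9.png

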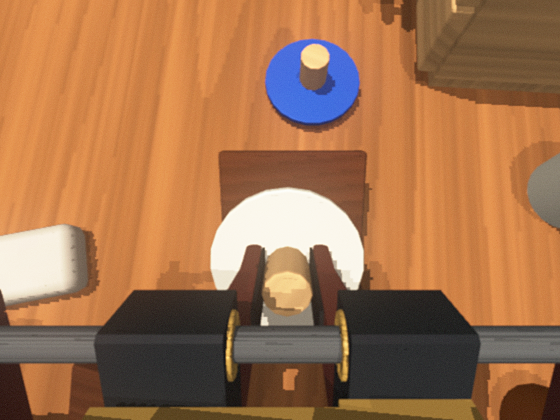

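The lid is held unchanged (disc at the same place in the view as before the lift). I raise and level it on the way to the candle.

arm_command:
  travel:
    - [0,0,-2]
    - [-0.2,-0.3,-4.5]
    - [-0.6,-0.9,-7]
    - [-1.2,-1.8,-9.5]
    - [-1.9,-2.7,-12]
    - [-2.6,-3.6,-14]
    - [-3.2,-4.5,-16]
    - [-3.8,-5.4,-17.7]
    - [-4.3,-6.1,-18.7]
    - [-4.4,-6.3,-18.9]
  rot:
    - [0,0,0]
    - [-0.002,-0.05,0.006]
    - [-0.004,-0.12,0.015]
    - [-0.007,-0.19,0.024]
    - [-0.009,-0.26,0.033]
    - [-0.012,-0.33,0.042]
    - [-0.014,-0.4,0.05]
    - [-0.016,-0.46,0.058]
    - [-0.0174,-0.5,0.0635]
    - [-0.0174,-0.5,0.0635]
  fingers: [225,225,225,225,225,225,225,225,225,225]

```text
time_s: 15.9
ee_pos: [0.5497, 0.1199, 0.2416]
tool_rot: [0.707, 0.707, 0.001, 0.001]
contact_force: [0.2, -1.4, -1.7]
opening: 0.0217
```

```bash
python3 - <<'E'
from h import *
s=readout.sense();print(s['contact_force'],s['ft_torque'],s['ee_pos'],s['opening'],s['qd'].round(2))
plan([.463,-.048,.19],[0,0,-1],[np.cos(-.1),np.sin(-.1),0])
E
```

```text
[ 0.17401332 -1.43523664 -1.71412737] [-0.06585984  0.05737074  0.00306973] [0.54965981 0.11989628 0.24164437] 0.02167924877010375 [-0.04 -0.02  0.04  0.05 -0.02 -0.07]
travel [-16.79, -8.67, 5.15] rot [0.0018, 0.0002, 0.1]
travel [-16.79, -8.67, 5.15] rot [-0.0004, 0.0028, -3.0416]
```

arm_command:
  travel:
    - [-1,-0.5,0]
    - [-3,-1.5,0.5]
    - [-5.5,-2.8,1]
    - [-8,-4.1,1.8]
    - [-10.5,-5.4,2.8]
    - [-13,-6.7,3.8]
    - [-15,-7.7,4.5]
    - [-16.3,-8.4,5]
    - [-16.8,-8.7,5.15]
    - [-16.8,-8.7,5.15]
  rot:
    - [0.002,0,0]
    - [0.002,0,0]
    - [0.002,0,0]
    - [0.002,0,0]
    - [0.002,0,0]
    - [0.002,0,0]
    - [0.002,0,0]
    - [0.002,0,0]
    - [0.002,0,0]
    - [0.002,0,0]
  fingers: [225,225,225,225,225,225,225,225,225,225]

```text
time_s: 16.9
ee_pos: [0.4627, -0.0483, 0.1882]
tool_rot: [0.708, 0.707, -0.001, -0.001]
contact_force: [0.7, 0.8, -0.6]
opening: 0.0217
```

arm_command:
  travel:
    - [0,0,0]
    - [0,0,0]
  rot:
    - [0,0,0]
    - [0,0,0]
  fingers: [225,225]

```text
time_s: 17.1
ee_pos: [0.4636, -0.0473, 0.1886]
tool_rot: [0.707, 0.707, -0.0, -0.0]
contact_force: [-0.3, -0.4, -1.8]
opening: 0.0217
```

```bash
python3 - <<'E'
from h import *
s=readout.sense();print(s['contact_force'],s['ft_torque'],s['ee_pos'],s['opening'],R.from_quat(s['tool_rot']).as_matrix().round(4))
im=vision.snapshot('wrist');cv2.imwrite('pics/w10.png',im[:,:,::-1])
im=vision.snapshot('scene');cv2.imwrite('pics/s10.png',cv2.resize(im[70:210,150:310,::-1],(686,600),interpolation=cv2.INTER_CUBIC))
plan([.463,-.048,.19],[0,0,-1],[1,0,0],s)
W=cam('wrist',s)
o=s['ee_pos']-np.array([0,0,.018])
for nm,r,z in (('disc top',.039,.014),('disc bottom',.039,.008)):
  P=np.array([proj(W,o+[r*np.cos(t),r*np.sin(t),z]) for t in np.linspace(0,6.28,200)]);print(nm,P.min(0),P.max(0))
for c,r,z in [((.463,-.048),.032,.094),((.4637,-.047),.055,.014)]:
    P=np.array([proj(W,[c[0]+r*np.cos(t),c[1]+r*np.sin(t),z]) for t in np.linspace(0,6.28,200)]);print(P.min(0),P.max(0))
E
```

```text
[-0.31081399 -0.35788401 -1.79483732] [-0.06591048  0.03334483 -0.00854531] [ 0.46357849 -0.04727403  0.18863245] 0.02168074855917342 [[-9.0e-04  1.0e+00 -1.1e-03]
 [ 1.0e+00  9.0e-04  2.0e-04]
 [ 2.0e-04 -1.1e-03 -1.0e+00]]
travel [-0.07, -0.06, -0.14] rot [-0.0011, -0.0002, 0.0009]
travel [-0.07, -0.06, -0.14] rot [0.0004, -0.0017, -3.1406]
disc top [208.6990262  187.93459937] [362.14338058 329.35771943]
disc bottom [211.14947541 185.31182091] [359.82672212 322.87975972]
[242.99310028 171.42688712] [327.735589  252.6924335]
[229.95190401 131.04465864] [343.24856913 241.89475645]
```

View pics/w10.png

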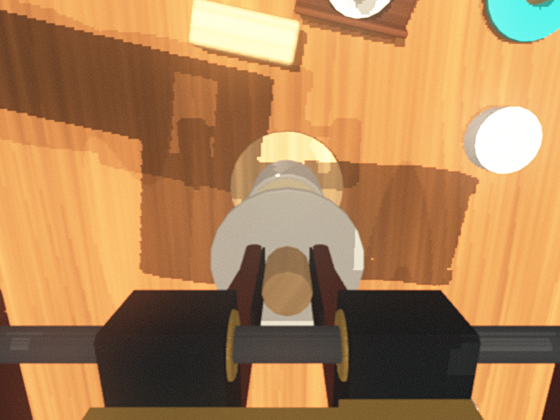

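View pics/s10.png

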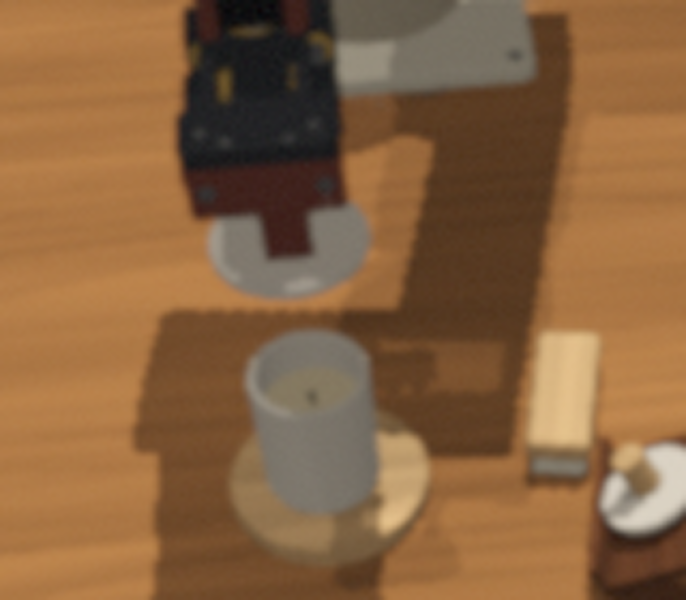

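The lid hangs level: disc columns 211–363, top row 188, against predicted 209–362 and 188. The scene view shows it above the candle. I lower it to just above the rim and check again.

arm_command:
  travel:
    - [-0.05,-0.1,1]
    - [-0.05,-0.1,2.5]
    - [-0.05,-0.1,4]
    - [-0.05,-0.1,5.5]
    - [-0.05,-0.1,6.5]
    - [-0.05,-0.1,7]
    - [-0.05,-0.1,7]
    - [-0.05,-0.1,7]
  rot:
    - [0,0,0]
    - [0,0,0]
    - [0,0,0]
    - [0,0,0]
    - [0,0,0]
    - [0,0,0]
    - [0,0,0]
    - [0,0,0]
  fingers: [225,225,225,225,225,225,225,225]

```text
time_s: 18.0
ee_pos: [0.462, -0.0483, 0.1185]
tool_rot: [0.707, 0.707, -0.001, -0.001]
contact_force: [-0.8, -0.1, -1.2]
opening: 0.0214
```

```bash
python3 - <<'E'
from h import *
s=readout.sense();print(s['contact_force'],s['ee_pos'])
im=vision.snapshot('scene');cv2.imwrite('pics/s11.png',cv2.resize(im[110:210,170:290,::-1],(720,600),interpolation=cv2.INTER_CUBIC))
S=cam('scene');q=lambda p:((proj(S,p)-[170,110])*6).round()
o=s['ee_pos']-[0,0,.018]
for nm,c,r,z in (('disc top',o,.039,.014),('rim',np.array([.463,-.048,.014]),.032,.08)):
  P=np.array([q(c+[r*np.cos(t),r*np.sin(t),z]) for t in np.linspace(0,6.28,200)]);print(nm,P.min(0),P.max(0))
plan([.463,-.048,.112],[0,0,-1],[1,0,0],s)
E
```

```text
[-0.77940261 -0.08454311 -1.15772927] [ 0.46198385 -0.04828476  0.11851348]
disc top [199. 161.] [413. 311.]
rim [227. 215.] [399. 338.]
travel [0.03, 0.1, 0.65] rot [-0.0016, -0.0001, 0.0003]
travel [0.03, 0.1, 0.65] rot [0.0001, -0.0026, -3.1413]
```

View pics/s11.png

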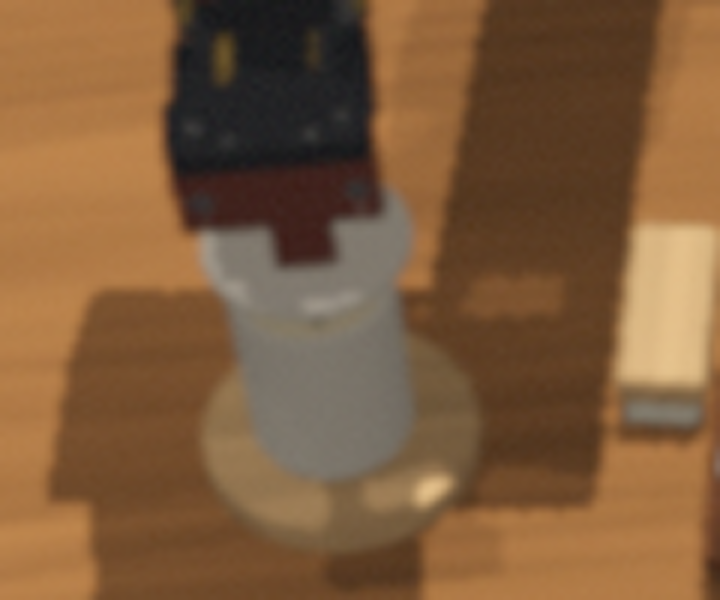

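The disc in the scene view (columns 199–413) matches the prediction and is centred over the candle. I lower slowly into the mouth.

arm_command:
  travel:
    - [0,0.06,0.2]
    - [0,0.06,0.4]
    - [0,0.06,0.5]
    - [0,0.06,0.6]
    - [0,0.06,0.7]
    - [0,0.06,0.8]
    - [0,0.06,0.8]
  rot:
    - [0,0,0]
    - [0,0,0]
    - [0,0,0]
    - [0,0,0]
    - [0,0,0]
    - [0,0,0]
    - [0,0,0]
  fingers: [225,225,225,225,225,225,225]

```text
time_s: 18.75
ee_pos: [0.4622, -0.0483, 0.1102]
tool_rot: [0.707, 0.707, -0.001, -0.001]
contact_force: [-0.3, -0.7, -1.3]
opening: 0.0218
```

arm_command:
  travel:
    - [0,0,0.1]
    - [0,0,0.2]
    - [0,0,0.3]
    - [0,0,0.4]
    - [0,0,0.45]
    - [0,0,0.45]
  rot:
    - [0,0,0]
    - [0,0,0]
    - [0,0,0]
    - [0,0,0]
    - [0,0,0]
    - [0,0,0]
  fingers: [225,225,225,225,225,225]

```text
time_s: 19.35
ee_pos: [0.4622, -0.0483, 0.1057]
tool_rot: [0.707, 0.707, -0.001, -0.001]
contact_force: [-0.2, 0.9, -0.9]
opening: 0.0217
```

The plug is in the mouth: it is below rim contact height with no load. I lower in small steps until contact.

arm_command:
  travel:
    - [0,0,0.03]
    - [0,0,0.06]
    - [0,0,0.09]
    - [0,0,0.09]
  rot:
    - [0,0,0]
    - [0,0,0]
    - [0,0,0]
    - [0,0,0]
  fingers: [225,225,225,225]

```text
time_s: 19.75
ee_pos: [0.4623, -0.0483, 0.1049]
tool_rot: [0.707, 0.707, -0.001, -0.001]
contact_force: [-0.4, 0.8, -1.1]
opening: 0.0215
```

arm_command:
  travel:
    - [0,0,0.03]
    - [0,0,0.06]
    - [0,0,0.06]
  rot:
    - [0,0,0]
    - [0,0,0]
    - [0,0,0]
  fingers: [225,225,225]

```text
time_s: 20.05
ee_pos: [0.4623, -0.0483, 0.1043]
tool_rot: [0.707, 0.707, -0.001, -0.001]
contact_force: [0.2, 0.7, -0.8]
opening: 0.0215
```

arm_command:
  travel:
    - [0,0,0.03]
    - [0,0,0.05]
    - [0,0,0.05]
  rot:
    - [0,0,0]
    - [0,0,0]
    - [0,0,0]
  fingers: [225,225,225]

```text
time_s: 20.35
ee_pos: [0.4623, -0.0483, 0.1038]
tool_rot: [0.707, 0.707, -0.001, -0.001]
contact_force: [0.2, -0.7, -1.4]
opening: 0.0222
```

arm_command:
  travel:
    - [0,0,0.03]
    - [0,0,0.05]
    - [0,0,0.05]
  rot:
    - [0,0,0]
    - [0,0,0]
    - [0,0,0]
  fingers: [225,225,225]

```text
time_s: 20.65
ee_pos: [0.4623, -0.0483, 0.1033]
tool_rot: [0.707, 0.707, -0.001, -0.001]
contact_force: [-0.2, -0.4, -0.5]
opening: 0.0218
```

arm_command:
  travel:
    - [0,0,0.03]
    - [0,0,0.03]
  rot:
    - [0,0,0]
    - [0,0,0]
  fingers: [225,225]

```text
time_s: 20.85
ee_pos: [0.4623, -0.0483, 0.103]
tool_rot: [0.707, 0.707, -0.001, -0.001]
contact_force: [-1.0, -0.1, -2.4]
opening: 0.0216
```

arm_command:
  travel:
    - [0,0,0.03]
    - [0,0,0.03]
  rot:
    - [0,0,0]
    - [0,0,0]
  fingers: [225,225]

```text
time_s: 21.05
ee_pos: [0.4623, -0.0483, 0.1027]
tool_rot: [0.707, 0.707, -0.001, -0.001]
contact_force: [0.0, 0.1, -1.8]
opening: 0.0219
```

arm_command:
  travel:
    - [0,0,0.03]
    - [0,0,0.05]
    - [0,0,0.05]
  rot:
    - [0,0,0]
    - [0,0,0]
    - [0,0,0]
  fingers: [225,225,225]

```text
time_s: 21.35
ee_pos: [0.4623, -0.0483, 0.1022]
tool_rot: [0.707, 0.707, -0.001, -0.001]
contact_force: [-0.2, 0.3, -1.7]
opening: 0.0218
```

```bash
python3 - <<'E'
from h import *
s=readout.sense();print(s['contact_force'],s['ee_pos'])
im=vision.snapshot('scene');cv2.imwrite('pics/s12.png',cv2.resize(im[120:200,190:290,::-1],(750,600),interpolation=cv2.INTER_CUBIC))
for i in range(4):
  vision.snapshot('scene'); print(readout.sense()['contact_force'].round(1))
E
```

```text
[-0.20682441  0.34689977 -1.72667349] [ 0.46227241 -0.04830678  0.10217835]
[-0.  -0.3 -1.6]
[ 0.  -0.3 -1.5]
[-0.1 -0.2 -1.3]
[-0.  -0.6 -0.9]
```

View pics/s12.png

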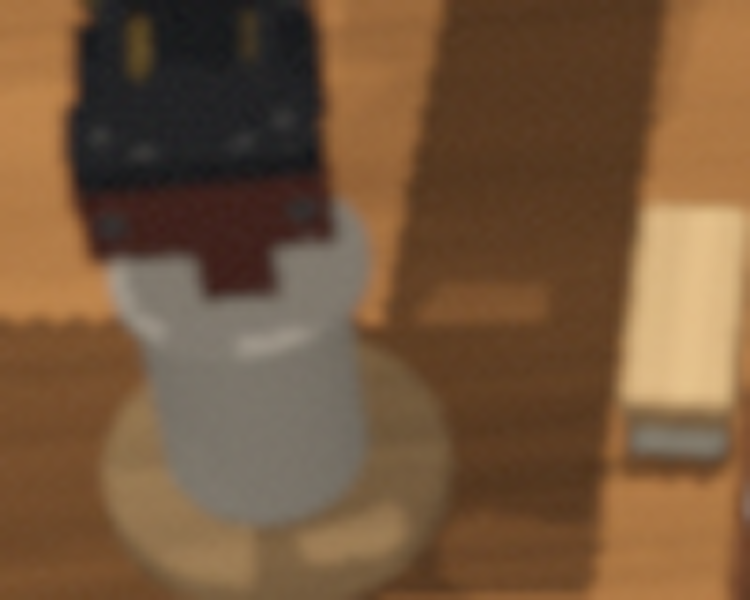

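The scene view shows the disc close above the rim (columns 110–370, rows 330–350), with no upward force yet. I continue in fine steps.

arm_command:
  travel:
    - [0,0,0.03]
    - [0,0,0.05]
    - [0,0,0.05]
  rot:
    - [0,0,0]
    - [0,0,0]
    - [0,0,0]
  fingers: [225,225,225]

```text
time_s: 21.9
ee_pos: [0.4622, -0.0483, 0.1017]
tool_rot: [0.707, 0.707, -0.001, -0.001]
contact_force: [-0.1, 0.7, -1.2]
opening: 0.0216
```

arm_command:
  travel:
    - [0,0,0.03]
    - [0,0,0.05]
    - [0,0,0.05]
  rot:
    - [0,0,0]
    - [0,0,0]
    - [0,0,0]
  fingers: [225,225,225]

```text
time_s: 22.2
ee_pos: [0.4623, -0.0483, 0.1014]
tool_rot: [0.707, 0.707, -0.001, -0.001]
contact_force: [-1.9, 0.3, 3.9]
opening: 0.0218
```

Contact: the force goes up to +3.9 N. I release.

arm_command:
  travel:
    - [0,0,-0.01]
    - [0,0,-0.01]
    - [0,0,-0.01]
    - [0,0,-0.01]
    - [0,0,-0.01]
    - [0,0,-0.01]
  rot:
    - [0,0,0]
    - [0,0,0]
    - [0,0,0]
    - [0,0,0]
    - [0,0,0]
    - [0,0,0]
  fingers: [185,175,160,140,120,120]

```text
time_s: 22.8
ee_pos: [0.4623, -0.0483, 0.1013]
tool_rot: [0.707, 0.707, -0.001, -0.001]
contact_force: [0.3, 0.1, 0.1]
opening: 0.0457
```

arm_command:
  travel:
    - [0,0,-0.5]
    - [0,0,-1.5]
    - [0,0,-3]
    - [0,0,-6]
    - [0,0,-10]
    - [0,0,-14]
    - [0,0,-14]
    - [0,0,-14]
  rot:
    - [0,0,0]
    - [0,0,0]
    - [0,0,0]
    - [0,0,0]
    - [0,0,0]
    - [0,0,0]
    - [0,0,0]
    - [0,0,0]
  fingers: [90,90,90,90,90,90,90,90]

```text
time_s: 23.6
ee_pos: [0.463, -0.0484, 0.2426]
tool_rot: [0.707, 0.707, 0.0, 0.0]
contact_force: [-0.8, -0.1, -0.1]
opening: 0.0569
```

```bash
python3 - <<'E'
from h import *
s=readout.sense();print(s['contact_force'],s['ee_pos'],s['opening'])
im=vision.snapshot('wrist');cv2.imwrite('pics/w13.png',im[:,:,::-1])
im=vision.snapshot('scene');cv2.imwrite('pics/s13.png',cv2.resize(im[110:210,170:290,::-1],(720,600),interpolation=cv2.INTER_CUBIC))
S=cam('scene');W=cam('wrist',s);c=np.array([.463,-.048,.014])
for nm,r,z in (('disc top',.039,.086),('knob top',.011,.116),('rim',.032,.08)):
  for C,f in ((W,lambda p:p),(S,lambda p:(p-[170,110])*6)):
    P=np.array([f(proj(C,c+[r*np.cos(t),r*np.sin(t),z])) for t in np.linspace(0,6.28,200)]);print(nm,P.min(0).round(),P.max(0).round())
E
```

```text
[-0.83339599 -0.14133119 -0.13039172] [ 0.46300331 -0.04837027  0.24260791] 0.05691544292544231
disc top [242. 152.] [330. 238.]
disc top [206. 191.] [417. 341.]
knob top [272. 192.] [300. 219.]
knob top [271. 184.] [332. 227.]
rim [251. 160.] [322. 229.]
rim [227. 215.] [399. 338.]
```

View pics/w13.png

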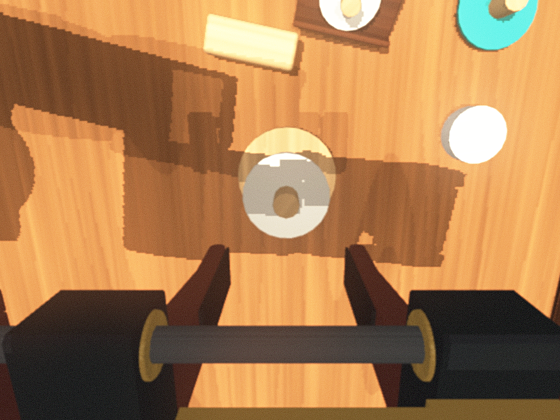

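View pics/s13.png

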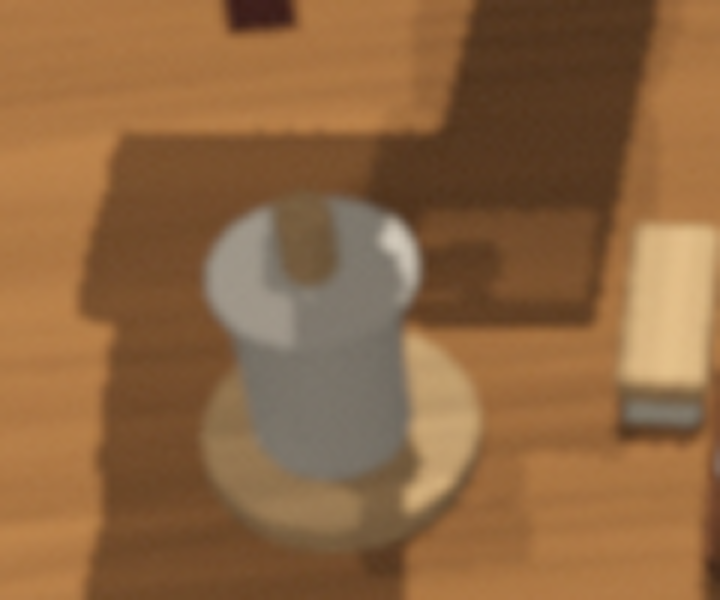

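In the wrist view the disc (243–330, 152–238) and knob (273–300) match the predicted seated, level pose. The scene view agrees, and the gripper is well clear, so I hand in.

```bash
python3 -c "
from station import hand_in
print(hand_in())"
```

```text
the job is handed in; nothing more can be done
None
```

The candle is standing in the middle of the coaster with its own lid seated on top, and I handed the job in at about 24 s of robot time. No verdict is reported.

**Candle:** I gripped it at 12 N and set it down until the coaster took its weight. After release, the wrist view put it about 1 mm off the coaster's axis and upright.

**Lid:** I gripped the knob at 15 N along the leaning axis, levelled the lid on the way and lowered it in sub-millimetre steps. It touched at about 4 N, and then I let go.

**Last checks:** The wrist view matched the expected seated, level pose within a pixel or so, and the scene view agreed within 1–2 pixels. The gripper was about 14 cm clear.

**What disagreed:**
- The lid made contact about 2.5 mm lower than I had calculated, probably from how high on the knob I gripped it. The pictures after release show it seated.
- The opening reading on the 64 mm candle was about 62 mm, but the hold was steady.
- I saw no bystander shift in the final views, but the small jar, soap and tonic were not in those pictures.

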